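# Set out the carved figures with their heads level

### The job

Move the four carved wooden figures from the stock tray to the display blocks, one on each block, in reverse order of height: the tallest figure on the lowest block, the next tallest on the next lowest, and so on up to the shortest figure on the highest block, so that all heads come level. Stand each figure upright in the middle of its block and let go of it; do not knock any figure over and do not disturb the bottle or the cup beside them.

Things in the scene. Friction and masses are not known exactly. Their poses are not given: they have to be found in the camera images.
- figure_70: Loose dark-wood figure, 70 mm tall: bare round head (25 mm ball), the shortest. Round foot 36 mm wide, 8 mm high; straight round body 30 mm wide from 8 to 46 mm up (grip there); head above. About 60 g. Origin: centre of underside, z up. Starts upright in one of 4 cells (80 mm pitch, which one varies) of a fixed plywood tray 100 x 330 x 12 mm, floor 5 mm.
- figure_90: Loose dark-wood figure, 90 mm tall: round hat with a flat brim 42 mm across, 7 to 10 mm below the top. Round foot 36 mm wide, 8 mm high; straight round body 30 mm wide from 8 to 66 mm up (grip there); head above. About 75 g. Origin: centre of underside, z up. Starts upright in one of 4 cells (80 mm pitch, which one varies) of a fixed plywood tray 100 x 330 x 12 mm, floor 5 mm.
- figure_110: Loose dark-wood figure, 110 mm tall: flat square cap 27 x 27 x 8 mm. Round foot 36 mm wide, 8 mm high; straight round body 30 mm wide from 8 to 86 mm up (grip there); head above. About 90 g. Origin: centre of underside, z up. Starts upright in one of 4 cells (80 mm pitch, which one varies) of a fixed plywood tray 100 x 330 x 12 mm, floor 5 mm.
- figure_130: Loose dark-wood figure, 130 mm tall: pointed conical cap, 28 mm across at its rim and 14 mm high, the tallest. Round foot 36 mm wide, 8 mm high; straight round body 30 mm wide from 8 to 106 mm up (grip there); head above. About 105 g. Origin: centre of underside, z up. Starts upright in one of 4 cells (80 mm pitch, which one varies) of a fixed plywood tray 100 x 330 x 12 mm, floor 5 mm.
- plinth_75: Fixed pale-wood display block, 60 x 60 mm, 75 mm high, flat top. Origin: centre of its underside, z up; the top is 75 mm above the origin. Four such blocks, 15, 35, 55 and 75 mm high, stand in a row at about 80 mm pitch on a fixed grey board (100 x 330 x 10 mm), in varying order.
- plinth_55: Fixed pale-wood display block, 60 x 60 mm, 55 mm high, flat top. Origin: centre of its underside, z up; the top is 55 mm above the origin. Four such blocks, 15, 35, 55 and 75 mm high, stand in a row at about 80 mm pitch on a fixed grey board (100 x 330 x 10 mm), in varying order.
- plinth_35: Fixed pale-wood display block, 60 x 60 mm, 35 mm high, flat top. Origin: centre of its underside, z up; the top is 35 mm above the origin. Four such blocks, 15, 35, 55 and 75 mm high, stand in a row at about 80 mm pitch on a fixed grey board (100 x 330 x 10 mm), in varying order.
- plinth_15: Fixed pale-wood display block, 60 x 60 mm, 15 mm high, flat top. Origin: centre of its underside, z up; the top is 15 mm above the origin. Four such blocks, 15, 35, 55 and 75 mm high, stand in a row at about 80 mm pitch on a fixed grey board (100 x 330 x 10 mm), in varying order.
- bottle: Loose amber glass bottle with a black cap, 64 mm across, 190 mm tall, standing beside the work; origin at the centre of its underside. Not to be disturbed.
- cup: Loose terracotta cup, 72 mm across the rim, 75 mm tall, standing beside the work; origin at the centre of its underside. Not to be disturbed.
Things that resemble listed ones, but are neither listed nor needed, are in the scene too. What is shaped like the figure_110 but white is not meant.

How it is judged:
At the end, for the whole second after the job is handed in: figure_130 stands on plinth_15, figure_110 on plinth_35, figure_90 on plinth_55 and figure_70 on plinth_75, each with its foot centre within 12 mm of the block's centre (horizontally), its underside within 6 mm of the block's top, leaning less than 0.1 rad, released and at rest (horizontal distance between figure_70 and plinth_75 below 0.012 m and z of figure_70 in the frame of plinth_75 between 0.069 and 0.081 m and angle between each of figure_70, figure_90, figure_110, figure_130's own z axis and vertical below 0.1 rad and linear speed of each of figure_70, figure_90, figure_110, figure_130 below 0.02 m/s and angular speed of each of figure_70, figure_90, figure_110, figure_130 below 0.2 rad/s and horizontal distance between figure_90 and plinth_55 below 0.012 m and z of figure_90 in the frame of plinth_55 between 0.049 and 0.061 m and horizontal distance between figure_110 and plinth_35 below 0.012 m and z of figure_110 in the frame of plinth_35 between 0.029 and 0.041 m and horizontal distance between figure_130 and plinth_15 below 0.012 m and z of figure_130 in the frame of plinth_15 between 0.009 and 0.021 m); the robot touches nothing.
It fails at once if a figure is knocked over (leans more than 45 degrees) (angle between any of figure_70, figure_90, figure_110, figure_130's own z axis and vertical above 0.785 rad).
It fails at once if the bottle or the cup is pushed more than 30 mm or tipped over (distance of any of bottle, cup from where it was at the start of the episode above 0.03 m or angle between any of bottle, cup's own z axis and vertical above 0.5 rad).
It also fails if it takes over 106 s, if anything falls off the work surface, if the arm or the gripper's body presses on something with over 40 N, if the wrist force passes 120 N, or if a joint passes its speed limit or range.

### The arm

A 6-joint arm with a two-finger parallel gripper is mounted at the origin on the work surface. World frame = base frame: x ahead of the robot, y to its left, z up, the work surface at z = 0. Lengths are in m, angles in rad, forces in N, time in s.
With the tool pointing down it reaches from about 0.3 to 0.95 m from the base axis. Payload 3.1 kg.
Tool frame: the origin (TCP) lies at the very end of the fingers, on their centre line; the grasp point (between the pads) lies bot.pinch_z behind it (bot.pinch_z is the distance from the TCP to the grasp point, in m); z points along the fingers, y is the line along which they close (so a half turn about z gives the same grasp; the last joint's range is limited). The gripper opens to 85 mm and grips with 20 to 120 N. Pads are 22 mm wide; open, the fingers measure 114 mm over their backs; the gripper's body (76 mm by 85 mm) begins 54 mm behind the grasp point. The pads swing forward as they close: fully open they stand 13 mm farther back than shut.
Start: joints at [-1.397, 0.308, 1.634, -0, 1.2, -0.07], TCP at [0.151, -0.607, 0.231] pointing down, gripper open.
Joint ranges: [-3.06, 3.06], [-0.79, 1.96], [0.05, 2.63], [-1.19, 4.34], [0.05, 2.64], [-2.94, 2.94]. Speed limits (rad/s): [2.79, 2.79, 3.14, 3.14, 3.14, 3.14].

### API

Orientations are given as a unit quaternion [x, y, z, w].
In Python, from workcell import bot, optics, job gives the robot as it stands. The module is installed in compiled form; this text tells all that it offers.
- The arm moves only by the tool send_rows, never from a script. Its argument "series" is a list of rows, each an object with "slide": the shift along the tool's x, y, z in mm, a list of three; "turn": the turn about the tool's z in degrees; "claw": the opening, from -1 (shut) to 1 (fully open). A call has 1 to 12 rows; each row is the pose to reach, as a shift and turn from the pose commanded when the call began, along the tool's axes at that moment; what a row does not reach only later rows make up. A row lasts 1/8 s, in which the tool goes at most 62.5 mm and 10.7 degrees, less where a joint would pass 70% of its speed; a pose out of reach is approached as far as the arm can. A call with a gripper value outside its range is refused whole. The fingers move at their own pace and stop on an object; "grip_force" is the grip in N (left out, the last holds). Time passes only in rows, so rows that repeat a pose let the fingers close. It gives the time, the measured TCP pose, the force, the opening and the grip force at its end, in the units of the state.
- bot.get_obs(): the state, without advancing time (a new reading comes with each control period).
- optics.camera(name): name is "scene" or "top"; returns (picture, depth): 400x640x3 uint8, red, green, blue; 400x640 float32, m along the optical axis (not along the pixel's ray), 0 where there is no reading.
- optics.camera_model(name): a dict with "fov_y" (degrees; the focal length in pixels is half the picture's height over the tangent of half this angle, whatever the lens; pixels are square), "cx", "cy" (the principal point, pixels), "distortion" ([k1, k2, p1, p2, k3] as OpenCV has them; the pictures are not rectified), "cam_to_world" (4x4, takes a point from camera to world coordinates). Camera axes: x right, y down, z forward; pixel columns grow to the right and rows downward; lengths in m; the calibration is good to about 2 mm. A picture is of the moment at which its call begins. camera_model takes no time and is no camera call.
- job.hand_in(): hands the job in; it is judged then, once.
Trained networks look in the newest picture that a camera, given by its name, has taken for a name from the list of things; names that differ only in an ending like _2 or _b are one class to them, and where a whole thing is asked for, a point or a joint stands for the part that bears it (a point fixed in the world has none). Each returns a list of dicts, best first, with "score" (0 to 1); they miss things now and then, are a little off and sometimes report something else, mostly with a low value. They report only what shows in the picture. A call takes as long as a camera call. They do not tell look-alikes from the thing itself.
- optics.find_in(thing, camera): "rect" ([centre column, centre row, width, height] in pixels, round what is visible of it).
- optics.masks_of(thing, camera): "pixels" (400x640 bool, what is visible of it) and "rect" ([centre column, centre row, width, height] in pixels, round what is visible of it).
The state is a dict: "time": time; "joint_pos": joint angles; "qvel": joint speeds; "joint_efforts": joint torques, N m; "tool_pos": TCP position; "ee_rot": TCP orientation; "wrist_force": force on the tool from outside, world axes, zero at the start; "ft_torque": the same for the moment, N m; "grip_width": opening from 0.0 (shut) to 1.0 (fully open); "grip_force": force on a finger pad.
Only numpy, scipy, OpenCV 4.12 (cv2) and the standard library are available. Lean on these libraries where they do the work, as an engineer would, in place of code of your own. Each camera call takes 0.05 s, during which the arm holds its last target. There are 200 camera calls.

## Working session

There is one attempt and no reset: what is moved stays moved. The work goes in short steps, Python scripts to look and compute and a tool call to move; the robot and the scene stay as the last step left them, time stands still between calls to the robot, and variables do not carry over. Pictures are saved under pics/ and viewed, at most 14 in all, crops included, and the job is handed in when it is done.

Besides the shell and the picture viewer there is one more tool, called after ">>>" as name(argument=value, ...) on one line, values as JSON. send_rows: Moves the arm, as the interface text tells. Its arguments: {"type":"object","properties":{"series":{"type":"array","items":{"type":"object","properties":{"slide":{"type":"array","items":{"type":"number"}},"turn":{"type":"number"},"claw":{"type":"number"}}}},"grip_force":{"type":"number"}},"required":["series"]}

```bash
mkdir -p pics; cat > h.py <<'E'
from workcell import bot, optics, job
import numpy as np, cv2
def K(m):
    f=200/np.tan(np.radians(m["fov_y"])/2); return np.array([[f,0,m["cx"]],[0,f,m["cy"]],[0,0,1]])
def world(cam,depth,mask=None):
    m=optics.camera_model(cam); v,u=np.nonzero((depth>0) if mask is None else (mask&(depth>0)))
    p=cv2.undistortPoints(np.stack([u,v],1).astype(np.float64)[:,None],K(m),np.array(m["distortion"]))[:,0]
    d=depth[v,u]; P=np.c_[p*d[:,None],d,np.ones(len(d))]@np.array(m["cam_to_world"]).T
    return u,v,P[:,:3]
def save(n,img): cv2.imwrite("pics/"+n,img[:,:,::-1])
E
python3 - <<'E'
from h import *
o=bot.get_obs(); print(bot.pinch_z,o["tool_pos"],o["ee_rot"],o["time"],o["grip_width"])
out=[]
for c in("scene","top"):
    im,d=optics.camera(c); save(c+"0.png",im); np.savez(c+"0.npz",im=im,d=d)
    for t in["figure_70","figure_90","figure_110","figure_130","plinth_75","plinth_55","plinth_35","plinth_15","bottle","cup"]:
        for r in optics.masks_of(t,c):
            u,v,P=world(c,d,r["pixels"])
            if len(P)<5: continue
            zt=np.percentile(P[:,2],98); T=P[P[:,2]>zt-.006]
            print(c,t,round(r["score"],2),np.round(r["rect"]),"zt",zt.round(3),"xytop",((T.max(0)+T.min(0))/2)[:2].round(3))
E
```

```text
0.0187 [ 0.15067791 -0.60570927  0.23004327] [ 9.92577826e-01  1.21605712e-01 -7.28015192e-05 -1.14249726e-03] 0.0 0.9978998906049793
scene figure_70 0.95 [368. 187.  13.  50.] zt 0.13 xytop [0.641 0.129]
scene figure_70 0.77 [292. 225.  15.  35.] zt 0.096 xytop [ 0.642 -0.108]
scene figure_70 0.76 [344. 209.  15.  27.] zt 0.074 xytop [0.64  0.043]
scene figure_70 0.71 [356. 229.  16.  47.] zt 0.111 xytop [ 0.752 -0.004]
scene figure_70 0.62 [322. 208.  16.  41.] zt 0.116 xytop [ 0.638 -0.029]
scene figure_70 0.58 [389. 216.  16.  46.] zt 0.111 xytop [0.755 0.087]
scene figure_70 0.25 [315. 186.  27.  22.] zt 0.047 xytop [0.484 0.056]
scene figure_90 0.95 [368. 187.  13.  50.] zt 0.13 xytop [0.641 0.129]
scene figure_90 0.77 [292. 225.  15.  35.] zt 0.096 xytop [ 0.642 -0.108]
scene figure_90 0.76 [344. 209.  15.  27.] zt 0.074 xytop [0.64  0.043]
scene figure_90 0.71 [356. 229.  16.  47.] zt 0.111 xytop [ 0.752 -0.004]
scene figure_90 0.62 [322. 208.  16.  41.] zt 0.116 xytop [ 0.638 -0.029]
scene figure_90 0.58 [389. 216.  16.  46.] zt 0.111 xytop [0.755 0.087]
scene figure_90 0.25
[... 4669 characters left out ...]
top plinth_35 0.97 [292. 249.  31.  30.] zt 0.049 xytop [0.48  0.056]
top plinth_35 0.92 [256. 243.  37.  31.] zt 0.088 xytop [0.488 0.14 ]
top plinth_35 0.89 [356. 261.  29.  25.] zt 0.029 xytop [ 0.454 -0.101]
top plinth_35 0.57 [324. 251.  22.  27.] zt 0.069 xytop [ 0.468 -0.022]
top plinth_15 0.97 [292. 249.  31.  30.] zt 0.049 xytop [0.48  0.056]
top plinth_15 0.92 [256. 243.  37.  31.] zt 0.088 xytop [0.488 0.14 ]
top plinth_15 0.89 [356. 261.  29.  25.] zt 0.029 xytop [ 0.454 -0.101]
top plinth_15 0.57 [324. 251.  22.  27.] zt 0.069 xytop [ 0.468 -0.022]
top bottle 0.74 [147. 200.  54.  34.] zt 0.191 xytop [0.591 0.385]
top cup 0.67 [476. 214.  40.  32.] zt 0.077 xytop [ 0.557 -0.381]
```

```bash
ls pics
```

```text
scene0.png
top0.png
```

```bash
python3 - <<'E'
from h import *
a=np.load("scene0.npz"); b=np.load("top0.npz")
save("s1.png",cv2.resize(a["im"][125:275,240:440],None,fx=4,fy=4,interpolation=2)) if 1 else 0
save("t1.png",cv2.resize(b["im"][110:290,120:520],None,fx=2,fy=2,interpolation=2))
m=optics.camera_model("top");print(np.round(np.array(m["cam_to_world"]),3).tolist())
for n,z in(("scene",a),("top",b)):
    u,v,P=world(n,z["d"])
    print(n,"table z",np.median(P[(abs(P[:,2])<.01)][:,2]).round(4))
    for h,c in((.025,(.456,-.102)),(.065,(.47,-.022)),(.045,(.483,.056)),(.085,(.49,.139))):
        s=(abs(P[:,2]-h)<.008)&(np.hypot(*(P[:,:2]-c).T)<.05); Q=P[s]
        r=cv2.minAreaRect((Q[:,:2]*1000).astype(np.float32)); print("pl",h,s.sum(),np.round(r[0],1),np.round(r[1],1),round(r[2],1),Q[:,2].mean().round(4))
    for h,c in((130,(.636,.133)),(70,(.636,.045)),(110,(.637,-.029)),(90,(.635,-.108)),(111,(.75,-.003)),(112,(.753,.088))):
        s=(np.hypot(*(P[:,:2]-c).T)<.026)&(P[:,2]>.02)
        Q=P[s]; B=Q[Q[:,2]<(h-28)/1000+.005]
        T=Q[Q[:,2]>Q[:,2].max()-.012]
        print(h,"ztop",Q[:,2].max().round(4),"top mid",T[:,:2].mean(0).round(4),"rng",T.min(0)[:2].round(3),T.max(0)[:2].round(3),"col",np.median(z["im"][v[s],u[s]],0),
         "body y",(np.percentile(B[:,1],[3,97])).round(4),"xmin",np.percentile(B[:,0],3).round(4))
E
```

```text
[[-0.004, -0.981, 0.194, 0.37], [-1.0, 0.001, -0.015, -0.003], [0.014, -0.194, -0.981, 1.135], [0.0, 0.0, 0.0, 1.0]]
scene table z 0.0003
pl 0.025 314 [ 455.9 -101.7] [61.4 63.7] 87.4 0.0245
pl 0.065 293 [471.7 -21.4] [60.6 63.5] 85.3 0.0642
pl 0.045 261 [481.4  56.5] [60.1 63.3] 80.9 0.0444
pl 0.085 254 [489.7 140.5] [61.3 67.6] 82.6 0.084
130 ztop 0.1357 top mid [0.6412 0.1303] rng [0.63  0.121] [0.65 0.14] col [95.  54.5 34. ] body y [0.1184 0.1418] xmin 0.6308
70 ztop 0.0753 top mid [0.6406 0.0415] rng [0.63  0.032] [0.649 0.055] col [98. 59. 37.] body y [0.0293 0.0558] xmin 0.6275
110 ztop 0.1171 top mid [ 0.6403 -0.0299] rng [ 0.624 -0.043] [ 0.653 -0.015] col [98. 58. 35.] body y [-0.0432 -0.0185] xmin 0.6313
90 ztop 0.0974 top mid [ 0.6403 -0.1107] rng [ 0.614 -0.129] [ 0.658 -0.089] col [104.  60.  36.] body y [-0.1234 -0.0993] xmin 0.6326
111 ztop 0.1118 top mid [ 0.7517 -0.0044] rng [ 0.734 -0.02 ] [0.767 0.015] col [217. 202. 182.] body y [-0.0164  0.0067] xmin 0.742
112 ztop 0.1122 top mid [0.7579 0.0865] rng [0.738 0.072] [0.773 0.105] col [210. 193. 174.] body y [0.073
[... 329 characters left out ...]
. 30.] body y [0.1178 0.1472] xmin 0.621
70 ztop 0.0777 top mid [0.6332 0.0444] rng [0.623 0.033] [0.644 0.054] col [99. 61. 35.] body y [0.0289 0.0608] xmin 0.6196
110 ztop 0.1192 top mid [ 0.6361 -0.0288] rng [ 0.622 -0.042] [ 0.65  -0.017] col [114.  69.  39.] body y [-0.043  -0.0123] xmin 0.6209
90 ztop 0.0992 top mid [ 0.6343 -0.109 ] rng [ 0.615 -0.13 ] [ 0.654 -0.09 ] col [124.  76.  43.] body y [-0.1181 -0.0943] xmin 0.6199
111 ztop 0.1146 top mid [ 0.7469 -0.0022] rng [ 0.73  -0.019] [0.763 0.016] col [207. 196. 182.] body y [-0.0152  0.012 ] xmin 0.7328
112 ztop 0.1163 top mid [0.7541 0.0875] rng [0.737 0.072] [0.771 0.105] col [204.5 195.  181. ] body y [0.0735 0.1002] xmin 0.7398
```

View pics/s1.png

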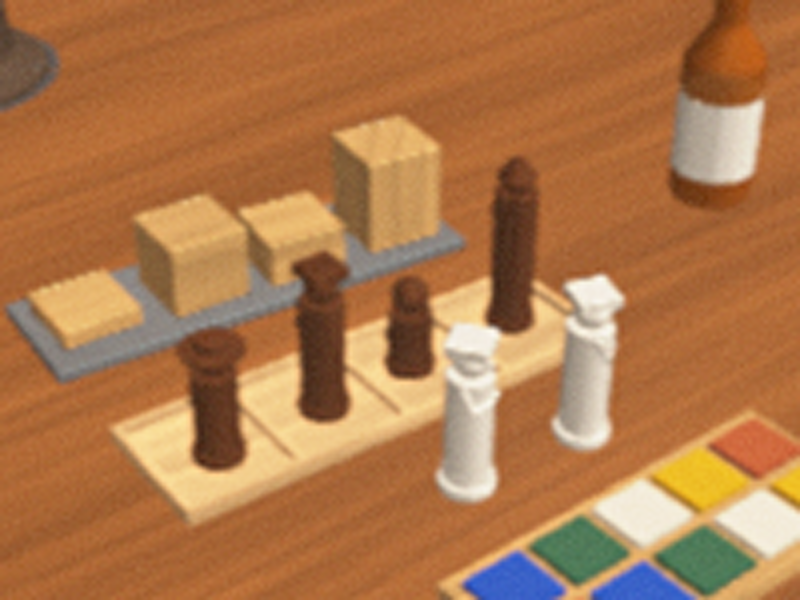

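View pics/t1.png

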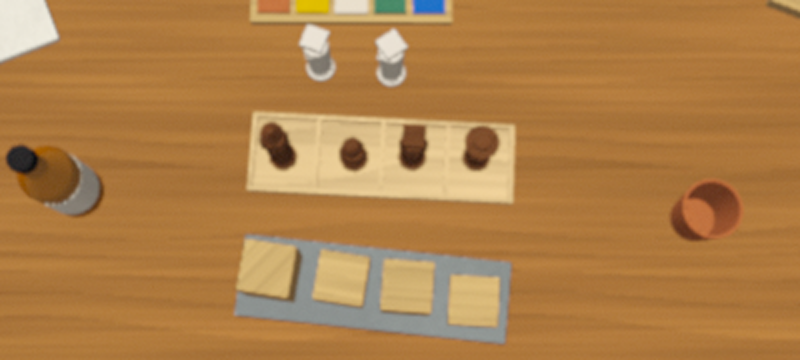

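The dark figures, left to right in the top picture, are at (259,182) for 130, (296,187) for 70, (328,184) for 110 and (361,183) for 90. Their measured tops (135, 75, 115 and 95 mm) fit the tray floor plus their heights. The two pieces at (278,136) and (314,140) have square caps but are white, so they are look-alikes and stay where they are. The crop confirms this.

Block tops in the row are 25, 65, 45 and 85 mm from right to left. I'll close the fingers along world x, taking the tallest figure first.

>>> send_rows(series=[{"slide": [54,-50,0],"turn": -8,"claw": 1},{"slide": [108,-100,0],"turn": -16,"claw": 1},{"slide": [162,-150,0],"turn": -24,"claw": 1},{"slide": [216,-200,0],"turn": -32,"claw": 1},{"slide": [270,-250,0],"turn": -40,"claw": 1},{"slide": [324,-300,0],"turn": -48,"claw": 1},{"slide": [378,-350,0],"turn": -56,"claw": 1},{"slide": [432,-400,0],"turn": -64,"claw": 1},{"slide": [480,-440,0],"turn": -70,"claw": 1},{"slide": [520,-480,0],"turn": -76,"claw": 1},{"slide": [560,-520,0],"turn": -76,"claw": 1},{"slide": [600,-560,0],"turn": -76,"claw": 1}])

```text
time: 2.6
tool_pos: [0.5618, 0.0234, 0.2316]
ee_rot: [0.707, 0.707, 0.0, 0.001]
wrist_force: [0.5, -0.6, -0.6]
grip_width: 0.996
grip_force: 0.0
```

>>> send_rows(series=[{"slide": [0,0,0],"turn": 0,"claw": 1},{"slide": [0,0,0],"turn": 0,"claw": 1},{"slide": [0,0,0],"turn": 0,"claw": 1}])

```text
time: 2.98
tool_pos: [0.5599, 0.0203, 0.2311]
ee_rot: [0.708, 0.706, -0.0, -0.0]
wrist_force: [-0.4, 0.3, -0.3]
grip_width: 1.0
grip_force: 0.0
```

>>> send_rows(series=[{"slide": [40,27,0],"turn": 0,"claw": 1},{"slide": [80,54,0],"turn": 0,"claw": 1},{"slide": [112,77,0],"turn": 0,"claw": 1},{"slide": [112,77,0],"turn": 0,"claw": 1},{"slide": [112,77,0],"turn": 0,"claw": 1}])

```text
time: 3.6
tool_pos: [0.637, 0.1318, 0.231]
ee_rot: [0.708, 0.706, -0.001, -0.0]
wrist_force: [-0.9, 0.1, 1.0]
grip_width: 0.999
grip_force: 0.0
```

```bash
python3 - <<'E'
from h import *
im,d=optics.camera("top"); save("t2.png",cv2.resize(im[110:290,200:420],None,fx=3,fy=3,interpolation=2))
print(bot.get_obs()["tool_pos"])
E
```

```text
[0.63697929 0.13168741 0.23112302]
```

View pics/t2.png

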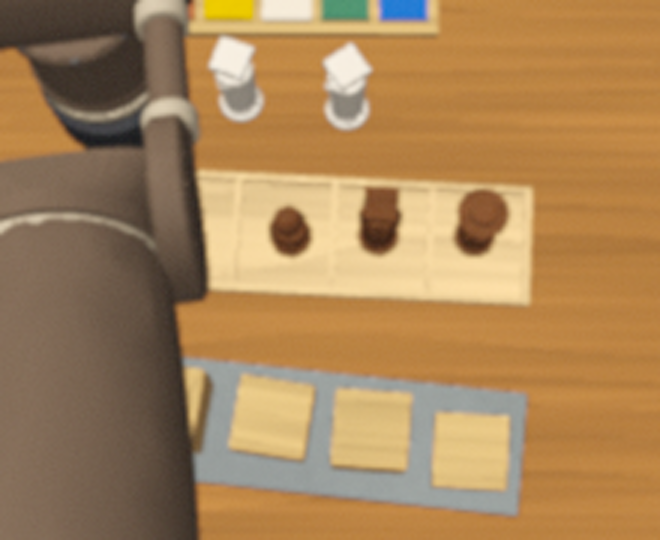

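>>> send_rows(grip_force=30, series=[{"slide": [0,0,50],"turn": 0,"claw": 1},{"slide": [0,0,100],"turn": 0,"claw": 1},{"slide": [0,0,140],"turn": 0,"claw": 1},{"slide": [0,0,155],"turn": 0,"claw": 1},{"slide": [0,0,155],"turn": 0,"claw": 1},{"slide": [0,0,155],"turn": 0,"claw": -1},{"slide": [0,0,155],"turn": 0,"claw": -1},{"slide": [0,0,155],"turn": 0,"claw": -1},{"slide": [0,0,155],"turn": 0,"claw": -1},{"slide": [0,0,155],"turn": 0,"claw": -1},{"slide": [0,0,155],"turn": 0,"claw": -1},{"slide": [0,0,155],"turn": 0,"claw": -1}])

```text
time: 5.15
tool_pos: [0.6382, 0.1337, 0.0777]
ee_rot: [0.707, 0.707, 0.0, 0.0]
wrist_force: [-1.4, 0.2, 6.2]
grip_width: 0.343
grip_force: 29.4
```

>>> send_rows(series=[{"slide": [0,0,-40],"turn": 0,"claw": -1},{"slide": [0,0,-90],"turn": 0,"claw": -1},{"slide": [0,0,-140],"turn": 0,"claw": -1},{"slide": [0,0,-165],"turn": 0,"claw": -1},{"slide": [-30,-23,-165],"turn": 0,"claw": -1},{"slide": [-75,-59,-165],"turn": 0,"claw": -1},{"slide": [-120,-94,-165],"turn": 0,"claw": -1},{"slide": [-165,-129,-165],"turn": 0,"claw": -1},{"slide": [-205,-160,-165],"turn": 0,"claw": -1},{"slide": [-234,-183,-165],"turn": 0,"claw": -1},{"slide": [-234,-183,-165],"turn": 0,"claw": -1},{"slide": [-234,-183,-165],"turn": 0,"claw": -1}])

```text
time: 6.65
tool_pos: [0.4548, -0.1002, 0.2412]
ee_rot: [0.707, 0.707, 0.0, 0.0]
wrist_force: [0.9, -0.3, -1.3]
grip_width: 0.34
grip_force: 30.3
```

```bash
python3 - <<'E'
from h import *
im,d=optics.camera("scene"); save("s3.png",cv2.resize(im[100:275,200:440],None,fx=3,fy=3,interpolation=2))
m=optics.camera_model("scene")
u,v,P=world("scene",d)
s=(np.hypot(P[:,0]-.455,P[:,1]+.102)<.03)&(P[:,2]>.15)&(P[:,2]<.25)
s&=(lambda c:(c[:,0]<150)&(c[:,0]>c[:,2]*1.8))(im[v,u].astype(float))
Q=P[s]; print(s.sum(),Q.min(0),Q.max(0))
for z in(.175,.19,.21): q=Q[abs(Q[:,2]-z)<.008]; print(z,len(q),q.min(0).round(4) if len(q) else"",q.max(0).round(4) if len(q) else"")
E
```

```text
326 [ 0.44482767 -0.11688583  0.16978102] [ 0.47489411 -0.08494737  0.24864256]
0.175 67 [ 0.4448 -0.1169  0.1698] [ 0.4749 -0.0849  0.1829]
0.19 72 [ 0.4499 -0.1161  0.1822] [ 0.4718 -0.0858  0.1977]
0.21 70 [ 0.4484 -0.1152  0.2021] [ 0.4716 -0.0888  0.2177]
```

View pics/s3.png

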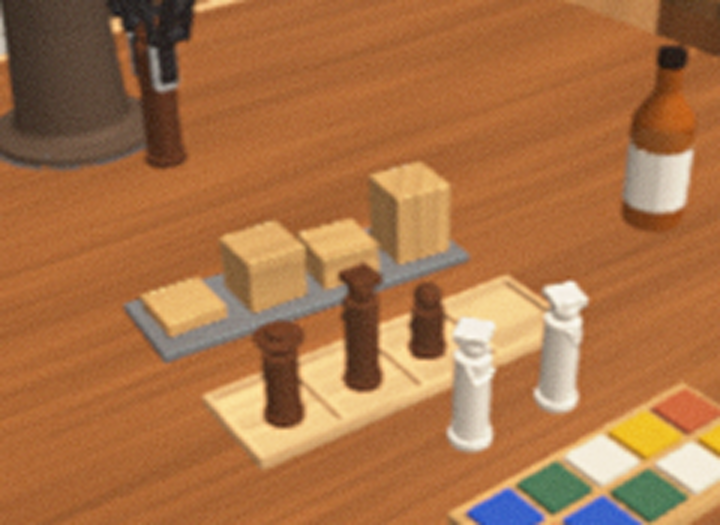

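>>> send_rows(series=[{"slide": [0,0,45],"turn": 0,"claw": -1},{"slide": [0,0,90],"turn": 0,"claw": -1},{"slide": [0,0,125],"turn": 0,"claw": -1},{"slide": [0,0,138],"turn": 0,"claw": -1},{"slide": [0,0,142],"turn": 0,"claw": -1},{"slide": [0,0,145],"turn": 0,"claw": -1},{"slide": [0,0,145],"turn": 0,"claw": -1},{"slide": [0,0,145],"turn": 0,"claw": -1}])

```text
time: 7.7
tool_pos: [0.4561, -0.1008, 0.0976]
ee_rot: [0.707, 0.707, 0.001, 0.002]
wrist_force: [-0.2, -0.3, 1.8]
grip_width: 0.345
grip_force: 30.6
```

>>> send_rows(series=[{"slide": [0,0,0],"turn": 0,"claw": 1},{"slide": [0,0,0],"turn": 0,"claw": 1},{"slide": [0,0,0],"turn": 0,"claw": 1},{"slide": [0,0,0],"turn": 0,"claw": 1},{"slide": [0,0,0],"turn": 0,"claw": 1},{"slide": [0,0,-40],"turn": 0,"claw": 1},{"slide": [0,0,-90],"turn": 0,"claw": 1},{"slide": [0,0,-140],"turn": 0,"claw": 1},{"slide": [0,0,-145],"turn": 0,"claw": 1},{"slide": [0,0,-145],"turn": 0,"claw": 1}])

```text
time: 8.95
tool_pos: [0.4545, -0.1004, 0.2413]
ee_rot: [0.707, 0.707, 0.0, 0.0]
wrist_force: [-0.4, 0.3, 0.1]
grip_width: 0.999
grip_force: 0.0
```

>>> send_rows(series=[{"slide": [20,50,0],"turn": 0,"claw": 1},{"slide": [40,100,0],"turn": 0,"claw": 1},{"slide": [60,150,0],"turn": 0,"claw": 1},{"slide": [72,182,0],"turn": 0,"claw": 1},{"slide": [72,182,0],"turn": 0,"claw": 1},{"slide": [72,182,0],"turn": 0,"claw": 1},{"slide": [72,182,50],"turn": 0,"claw": 1},{"slide": [72,182,100],"turn": 0,"claw": 1},{"slide": [72,182,150],"turn": 0,"claw": 1},{"slide": [72,182,178],"turn": 0,"claw": 1},{"slide": [72,182,185],"turn": 0,"claw": 1},{"slide": [72,182,185],"turn": 0,"claw": 1}])

```text
time: 10.45
tool_pos: [0.6362, -0.0289, 0.0565]
ee_rot: [0.707, 0.707, -0.0, -0.0]
wrist_force: [0.3, 0.4, 0.1]
grip_width: 1.0
grip_force: 0.0
```

>>> send_rows(series=[{"slide": [0,0,0],"turn": 0,"claw": -1},{"slide": [0,0,0],"turn": 0,"claw": -1},{"slide": [0,0,0],"turn": 0,"claw": -1},{"slide": [0,0,0],"turn": 0,"claw": -1},{"slide": [0,0,0],"turn": 0,"claw": -1},{"slide": [0,0,0],"turn": 0,"claw": -1},{"slide": [0,0,0],"turn": 0,"claw": -1}])

```text
time: 11.32
tool_pos: [0.6372, -0.0285, 0.0573]
ee_rot: [0.707, 0.707, 0.0, 0.0]
wrist_force: [-1.3, -0.4, 6.3]
grip_width: 0.341
grip_force: 29.8
```

>>> send_rows(series=[{"slide": [0,0,-40],"turn": 0,"claw": -1},{"slide": [0,0,-90],"turn": 0,"claw": -1},{"slide": [0,0,-140],"turn": 0,"claw": -1},{"slide": [0,0,-165],"turn": 0,"claw": -1},{"slide": [20,-35,-165],"turn": 0,"claw": -1},{"slide": [44,-80,-165],"turn": 0,"claw": -1},{"slide": [68,-125,-165],"turn": 0,"claw": -1},{"slide": [86,-156,-165],"turn": 0,"claw": -1},{"slide": [86,-156,-165],"turn": 0,"claw": -1},{"slide": [86,-156,-165],"turn": 0,"claw": -1}])

```text
time: 12.58
tool_pos: [0.4813, 0.0575, 0.2213]
ee_rot: [0.707, 0.707, 0.0, 0.001]
wrist_force: [-0.4, 0.0, -0.8]
grip_width: 0.344
grip_force: 30.0
```

>>> send_rows(series=[{"slide": [0,0,45],"turn": 0,"claw": -1},{"slide": [0,0,85],"turn": 0,"claw": -1},{"slide": [0,0,110],"turn": 0,"claw": -1},{"slide": [0,0,119],"turn": 0,"claw": -1},{"slide": [0,0,123],"turn": 0,"claw": -1},{"slide": [0,0,125],"turn": 0,"claw": -1},{"slide": [0,0,125],"turn": 0,"claw": -1},{"slide": [0,0,125],"turn": 0,"claw": -1}])

```text
time: 13.58
tool_pos: [0.4818, 0.0576, 0.0973]
ee_rot: [0.707, 0.707, 0.001, 0.001]
wrist_force: [0.9, 0.2, 1.6]
grip_width: 0.336
grip_force: 30.2
```

>>> send_rows(series=[{"slide": [0,0,0],"turn": 0,"claw": 1},{"slide": [0,0,0],"turn": 0,"claw": 1},{"slide": [0,0,0],"turn": 0,"claw": 1},{"slide": [0,0,0],"turn": 0,"claw": 1},{"slide": [0,0,0],"turn": 0,"claw": 1},{"slide": [0,0,-40],"turn": 0,"claw": 1},{"slide": [0,0,-90],"turn": 0,"claw": 1},{"slide": [0,0,-140],"turn": 0,"claw": 1},{"slide": [0,0,-145],"turn": 0,"claw": 1},{"slide": [0,0,-145],"turn": 0,"claw": 1}])

```text
time: 14.82
tool_pos: [0.4806, 0.0576, 0.2413]
ee_rot: [0.707, 0.707, 0.0, 0.0]
wrist_force: [-0.2, 0.1, -0.1]
grip_width: 0.997
grip_force: 0.0
```

```bash
python3 - <<'E'
from h import *
im,d=optics.camera("scene"); save("s4.png",cv2.resize(im[100:275,200:440],None,fx=3,fy=3,interpolation=2))
u,v,P=world("scene",d)
for n,c in((130,(.455,-.1017)),(110,(.481,.0567)),(90,(.6355,-.109)),(70,(.6365,.0435))):
    s=(np.hypot(*(P[:,:2]-c).T)<.026)&(P[:,2]<.19)&(P[:,2]>.03); Q=P[s]; T=Q[Q[:,2]>Q[:,2].max()-.012]
    print(n,Q[:,2].max().round(4),((T.min(0)+T.max(0))/2).round(4))
E
```

```text
130 0.156 [ 0.46  -0.101  0.15 ]
110 0.1575 [0.4841 0.0572 0.1518]
90 0.0968 [ 0.6367 -0.1085  0.0908]
70 0.075 [0.6379 0.0432 0.0691]
```

View pics/s4.png

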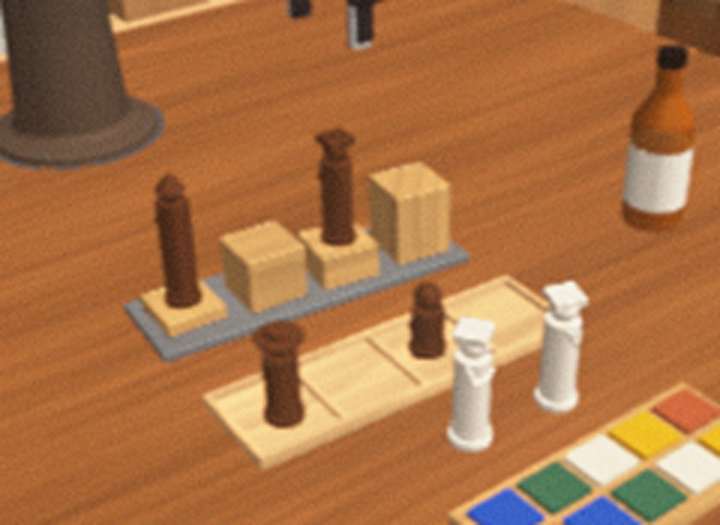

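The scene picture shows 130 upright near (175,240) and 110 near (337,190), both standing in the middle of their blocks with heads at about 155 mm. Next is 90.

>>> send_rows(series=[{"slide": [-42,39,0],"turn": 0,"claw": 1},{"slide": [-84,78,0],"turn": 0,"claw": 1},{"slide": [-126,117,0],"turn": 0,"claw": 1},{"slide": [-166,155,0],"turn": 0,"claw": 1},{"slide": [-166,155,0],"turn": 0,"claw": 1},{"slide": [-166,155,0],"turn": 0,"claw": 1},{"slide": [-166,155,50],"turn": 0,"claw": 1},{"slide": [-166,155,100],"turn": 0,"claw": 1},{"slide": [-166,155,150],"turn": 0,"claw": 1},{"slide": [-166,155,190],"turn": 0,"claw": 1},{"slide": [-166,155,205],"turn": 0,"claw": 1},{"slide": [-166,155,205],"turn": 0,"claw": 1}])

```text
time: 16.38
tool_pos: [0.6343, -0.1075, 0.0355]
ee_rot: [0.707, 0.707, -0.001, -0.001]
wrist_force: [0.1, 0.1, 0.4]
grip_width: 1.004
grip_force: 0.0
```

>>> send_rows(series=[{"slide": [0,0,0],"turn": 0,"claw": -1},{"slide": [0,0,0],"turn": 0,"claw": -1},{"slide": [0,0,0],"turn": 0,"claw": -1},{"slide": [0,0,0],"turn": 0,"claw": -1},{"slide": [0,0,0],"turn": 0,"claw": -1},{"slide": [0,0,0],"turn": 0,"claw": -1},{"slide": [0,0,0],"turn": 0,"claw": -1}])

```text
time: 17.25
tool_pos: [0.637, -0.1088, 0.0382]
ee_rot: [0.707, 0.707, 0.001, 0.001]
wrist_force: [-0.4, -0.5, 6.5]
grip_width: 0.422
grip_force: 21.6
```

```bash
python3 - <<'E'
from h import *
im,d=optics.camera("scene"); save("s5.png",cv2.resize(im[165:255,250:350],None,fx=6,fy=6,interpolation=2))
o=bot.get_obs(); print(o["tool_pos"],o["grip_width"],o["grip_force"],o["wrist_force"])
E
```

```text
[ 0.63700357 -0.10880272  0.03818287] 0.4221582652038344 21.557058691978455 [-0.47398244  0.13375746  5.38799921]
```

View pics/s5.png

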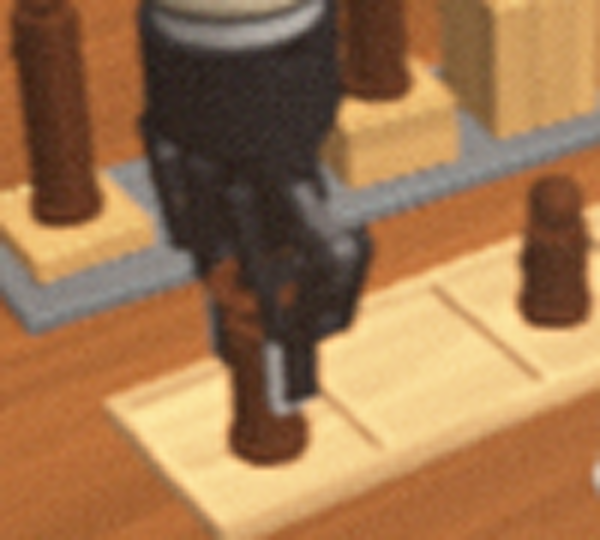

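The crop shows the finger links, just above the silver pads near (290,370), resting on the hat brim. The 36 mm opening confirms it. I'll open, rise 9 mm so the brim sits right above the pads, and grip again.

>>> send_rows(series=[{"slide": [0,0,0],"turn": 0,"claw": 1},{"slide": [0,0,0],"turn": 0,"claw": 1},{"slide": [0,0,0],"turn": 0,"claw": 1},{"slide": [0,0,-5],"turn": 0,"claw": 1},{"slide": [0,0,-9],"turn": 0,"claw": 1},{"slide": [0,0,-9],"turn": 0,"claw": -1},{"slide": [0,0,-9],"turn": 0,"claw": -1},{"slide": [0,0,-9],"turn": 0,"claw": -1},{"slide": [0,0,-9],"turn": 0,"claw": -1},{"slide": [0,0,-9],"turn": 0,"claw": -1},{"slide": [0,0,-9],"turn": 0,"claw": -1},{"slide": [0,0,-9],"turn": 0,"claw": -1}])

```text
time: 18.8
tool_pos: [0.6355, -0.1085, 0.0453]
ee_rot: [0.707, 0.707, -0.0, -0.0]
wrist_force: [-0.3, 0.3, 1.4]
grip_width: 0.429
grip_force: 29.8
```

The opening is still 36.5 mm, so the brim keeps the links off the body. Instead I'll take the brim itself between the pad centres. The figure hangs from there with its weight below, so I'll carry it gently.

>>> send_rows(grip_force=40, series=[{"slide": [0,0,0],"turn": 0,"claw": 1},{"slide": [0,0,0],"turn": 0,"claw": 1},{"slide": [0,0,0],"turn": 0,"claw": 1},{"slide": [0,0,-12],"turn": 0,"claw": 1},{"slide": [0,0,-23],"turn": 0,"claw": 1},{"slide": [0,0,-23],"turn": 0,"claw": -1},{"slide": [0,0,-23],"turn": 0,"claw": -1},{"slide": [0,0,-23],"turn": 0,"claw": -1},{"slide": [0,0,-23],"turn": 0,"claw": -1},{"slide": [0,0,-23],"turn": 0,"claw": -1},{"slide": [0,0,-23],"turn": 0,"claw": -1},{"slide": [0,0,-23],"turn": 0,"claw": -1}])

```text
time: 20.3
tool_pos: [0.6356, -0.1085, 0.0685]
ee_rot: [0.707, 0.707, -0.0, -0.0]
wrist_force: [-0.3, 0.6, 4.3]
grip_width: 0.462
grip_force: 39.9
```

>>> send_rows(series=[{"slide": [0,0,-8],"turn": 0,"claw": -1},{"slide": [0,0,-20],"turn": 0,"claw": -1},{"slide": [0,0,-40],"turn": 0,"claw": -1},{"slide": [0,0,-60],"turn": 0,"claw": -1},{"slide": [0,0,-80],"turn": 0,"claw": -1},{"slide": [0,0,-100],"turn": 0,"claw": -1},{"slide": [0,0,-120],"turn": 0,"claw": -1},{"slide": [0,0,-140],"turn": 0,"claw": -1},{"slide": [0,0,-155],"turn": 0,"claw": -1},{"slide": [0,0,-165],"turn": 0,"claw": -1},{"slide": [0,0,-165],"turn": 0,"claw": -1}])

```text
time: 21.68
tool_pos: [0.6361, -0.1086, 0.2342]
ee_rot: [0.707, 0.707, 0.0, 0.001]
wrist_force: [-0.3, -1.0, -1.0]
grip_width: 0.459
grip_force: 40.3
```

```bash
python3 - <<'E'
from h import *
im,d=optics.camera("scene"); save("s6.png",cv2.resize(im[100:250,230:380],None,fx=4,fy=4,interpolation=2))
o=bot.get_obs(); print(o["tool_pos"],o["grip_width"],o["grip_force"],o["wrist_force"])
E
```

```text
[ 0.63552561 -0.10847578  0.23322232] 0.4626060181843527 40.311198234558105 [-0.5312397  -0.72795894 -1.71960838]
```

View pics/s6.png

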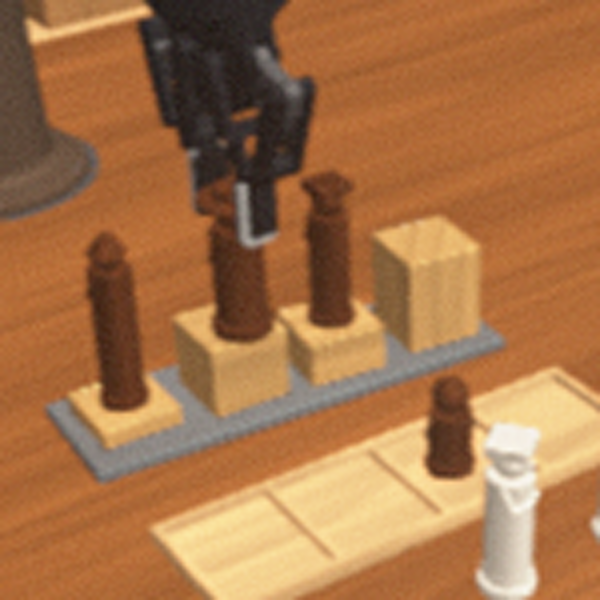

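90 hangs upright from the brim, with its foot near (243,335). Now a gentle transfer, moving in y first and then in x.

>>> send_rows(series=[{"slide": [4,0,0],"turn": 0,"claw": -1},{"slide": [12,-4,0],"turn": 0,"claw": -1},{"slide": [22,-16,0],"turn": 0,"claw": -1},{"slide": [32,-32,0],"turn": 0,"claw": -1},{"slide": [42,-50,0],"turn": 0,"claw": -1},{"slide": [52,-70,0],"turn": 0,"claw": -1},{"slide": [62,-90,0],"turn": 0,"claw": -1},{"slide": [72,-110,0],"turn": 0,"claw": -1},{"slide": [80,-130,0],"turn": 0,"claw": -1},{"slide": [85,-148,0],"turn": 0,"claw": -1},{"slide": [87,-160,0],"turn": 0,"claw": -1},{"slide": [87,-165,0],"turn": 0,"claw": -1}])

```text
time: 23.22
tool_pos: [0.4698, -0.0211, 0.2333]
ee_rot: [0.707, 0.707, 0.0, 0.0]
wrist_force: [1.2, 0.1, -0.3]
grip_width: 0.462
grip_force: 40.3
```

>>> send_rows(series=[{"slide": [0,0,0],"turn": 0,"claw": -1},{"slide": [0,0,10],"turn": 0,"claw": -1},{"slide": [0,0,25],"turn": 0,"claw": -1},{"slide": [0,0,45],"turn": 0,"claw": -1},{"slide": [0,0,65],"turn": 0,"claw": -1},{"slide": [0,0,80],"turn": 0,"claw": -1},{"slide": [0,0,90],"turn": 0,"claw": -1},{"slide": [0,0,95],"turn": 0,"claw": -1},{"slide": [0,0,95],"turn": 0,"claw": -1}])

```text
time: 24.35
tool_pos: [0.4707, -0.0214, 0.1382]
ee_rot: [0.707, 0.707, -0.0, -0.0]
wrist_force: [0.6, 0.1, -0.9]
grip_width: 0.457
grip_force: 40.3
```

```bash
python3 - <<'E'
from h import *
im,d=optics.camera("scene"); save("s7.png",cv2.resize(im[100:220,220:340],None,fx=5,fy=5,interpolation=2))
u,v,P=world("scene",d)
s=(np.hypot(P[:,0]-.4703,P[:,1]+.0214)<.026)&(P[:,2]>.069)&(P[:,2]<.13);Q=P[s]
for a,b in((.069,.08),(.08,.09),(.09,.1),(.1,.11),(.11,.12)):
    q=Q[(Q[:,2]>=a)&(Q[:,2]<b)]; print(a,len(q),q.min(0).round(4),q.max(0).round(4))
print(bot.get_obs()["tool_pos"])
E
```

```text
0.069 19 [ 0.466  -0.0377  0.0752] [ 0.4895 -0.0103  0.0799]
0.08 49 [ 0.4605 -0.0392  0.0801] [ 0.4905 -0.0057  0.09  ]
0.09 33 [ 0.4694 -0.0369  0.0902] [ 0.4873 -0.0091  0.0999]
0.1 33 [ 0.4646 -0.0376  0.1002] [ 0.4873 -0.0129  0.1099]
0.11 36 [ 0.4681 -0.037   0.1104] [ 0.4878 -0.0111  0.1195]
[ 0.47107117 -0.02146692  0.1386206 ]
```

View pics/s7.png

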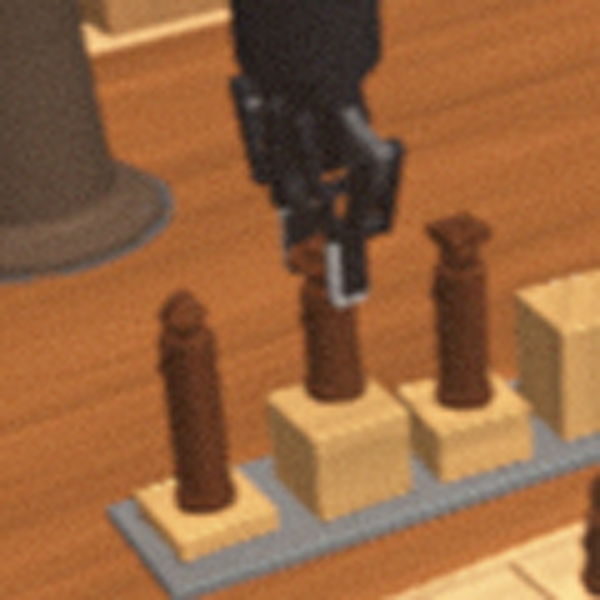

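90 is upright over its block, with the foot about 10 mm above it near (335,385). I'll lower it, release and rise.

>>> send_rows(series=[{"slide": [0,0,4],"turn": 0,"claw": -1},{"slide": [0,0,7],"turn": 0,"claw": -1},{"slide": [0,0,10],"turn": 0,"claw": -1},{"slide": [0,0,10],"turn": 0,"claw": -1},{"slide": [0,0,10],"turn": 0,"claw": -1},{"slide": [0,0,10],"turn": 0,"claw": 1},{"slide": [0,0,10],"turn": 0,"claw": 1},{"slide": [0,0,10],"turn": 0,"claw": 1},{"slide": [0,0,10],"turn": 0,"claw": 1},{"slide": [0,0,10],"turn": 0,"claw": 1},{"slide": [0,0,-40],"turn": 0,"claw": 1},{"slide": [0,0,-100],"turn": 0,"claw": 1}])

```text
time: 25.9
tool_pos: [0.4692, -0.0212, 0.238]
ee_rot: [0.707, 0.707, -0.001, -0.002]
wrist_force: [1.9, 0.2, 0.2]
grip_width: 0.999
grip_force: 0.0
```

>>> send_rows(grip_force=30, series=[{"slide": [16,42,0],"turn": 0,"claw": 1},{"slide": [32,84,0],"turn": 0,"claw": 1},{"slide": [48,126,0],"turn": 0,"claw": 1},{"slide": [65,167,0],"turn": 0,"claw": 1},{"slide": [65,167,0],"turn": 0,"claw": 1},{"slide": [65,167,50],"turn": 0,"claw": 1},{"slide": [65,167,100],"turn": 0,"claw": 1},{"slide": [65,167,150],"turn": 0,"claw": 1},{"slide": [65,167,195],"turn": 0,"claw": 1},{"slide": [65,167,215],"turn": 0,"claw": 1},{"slide": [65,167,221],"turn": 0,"claw": 1},{"slide": [65,167,221],"turn": 0,"claw": 1}])

```text
time: 27.4
tool_pos: [0.6388, 0.0434, 0.0186]
ee_rot: [0.707, 0.707, 0.001, 0.001]
wrist_force: [-1.0, -0.5, 0.3]
grip_width: 1.001
grip_force: 0.0
```

>>> send_rows(series=[{"slide": [0,0,0],"turn": 0,"claw": -1},{"slide": [0,0,0],"turn": 0,"claw": -1},{"slide": [0,0,0],"turn": 0,"claw": -1},{"slide": [0,0,0],"turn": 0,"claw": -1},{"slide": [0,0,0],"turn": 0,"claw": -1},{"slide": [0,0,0],"turn": 0,"claw": -1},{"slide": [0,0,0],"turn": 0,"claw": -1}])

```text
time: 28.28
tool_pos: [0.6382, 0.0435, 0.0182]
ee_rot: [0.707, 0.707, 0.0, 0.0]
wrist_force: [-2.3, -0.2, 5.6]
grip_width: 0.342
grip_force: 29.9
```

>>> send_rows(series=[{"slide": [0,0,-40],"turn": 0,"claw": -1},{"slide": [0,0,-90],"turn": 0,"claw": -1},{"slide": [0,0,-140],"turn": 0,"claw": -1},{"slide": [0,0,-165],"turn": 0,"claw": -1},{"slide": [24,-35,-165],"turn": 0,"claw": -1},{"slide": [50,-77,-165],"turn": 0,"claw": -1},{"slide": [76,-118,-165],"turn": 0,"claw": -1},{"slide": [97,-149,-165],"turn": 0,"claw": -1},{"slide": [97,-149,-165],"turn": 0,"claw": -1},{"slide": [97,-149,-165],"turn": 0,"claw": -1}])

```text
time: 29.52
tool_pos: [0.4893, 0.1405, 0.1823]
ee_rot: [0.707, 0.707, 0.0, 0.0]
wrist_force: [0.1, 0.2, -0.6]
grip_width: 0.346
grip_force: 30.0
```

>>> send_rows(series=[{"slide": [0,0,40],"turn": 0,"claw": -1},{"slide": [0,0,68],"turn": 0,"claw": -1},{"slide": [0,0,78],"turn": 0,"claw": -1},{"slide": [0,0,82],"turn": 0,"claw": -1},{"slide": [0,0,85],"turn": 0,"claw": -1},{"slide": [0,0,85],"turn": 0,"claw": -1},{"slide": [0,0,85],"turn": 0,"claw": -1}])

```text
time: 30.4
tool_pos: [0.4897, 0.1408, 0.0982]
ee_rot: [0.707, 0.707, 0.001, 0.001]
wrist_force: [0.3, 0.0, 1.4]
grip_width: 0.34
grip_force: 30.0
```

>>> send_rows(series=[{"slide": [0,0,0],"turn": 0,"claw": 1},{"slide": [0,0,0],"turn": 0,"claw": 1},{"slide": [0,0,0],"turn": 0,"claw": 1},{"slide": [0,0,0],"turn": 0,"claw": 1},{"slide": [0,0,0],"turn": 0,"claw": 1},{"slide": [0,0,-40],"turn": 0,"claw": 1},{"slide": [0,0,-90],"turn": 0,"claw": 1},{"slide": [0,0,-140],"turn": 0,"claw": 1},{"slide": [0,60,-145],"turn": 0,"claw": 1},{"slide": [0,120,-145],"turn": 0,"claw": 1},{"slide": [0,180,-145],"turn": 0,"claw": 1},{"slide": [0,180,-145],"turn": 0,"claw": 1}])

```text
time: 31.9
tool_pos: [0.6715, 0.1398, 0.2394]
ee_rot: [0.708, 0.706, -0.001, -0.0]
wrist_force: [-1.3, 0.2, -0.6]
grip_width: 1.001
grip_force: 0.0
```

```bash
python3 - <<'E'
from h import *
im,d=optics.camera("scene"); save("s8.png",cv2.resize(im[100:250,210:380],None,fx=4,fy=4,interpolation=2))
u,v,P=world("scene",d)
for n,c in((130,(.455,-.1017)),(110,(.481,.0567)),(90,(.470,-.0214)),(70,(.4885,.140))):
    f=.155-n/1000; R=(np.hypot(*(P[:,:2]-c).T)<.028)
    s=R&(P[:,2]<.19)&(P[:,2]>f+.01); Q=P[s]; T=Q[Q[:,2]>Q[:,2].max()-.012]; B=Q[Q[:,2]<f+.03]
    print(n,Q[:,2].max().round(4),((T.min(0)+T.max(0))/2)[:2].round(4),"low mean",B[:,:2].mean(0).round(4),"high mean",T[:,:2].mean(0).round(4))
print(bot.get_obs()["tool_pos"])
E
```

```text
130 0.1566 [ 0.4608 -0.0999] low mean [ 0.4653 -0.1055] high mean [ 0.4605 -0.1024]
110 0.1573 [0.4822 0.0571] low mean [0.4912 0.0514] high mean [0.4853 0.0562]
90 0.1567 [ 0.4722 -0.0217] low mean [ 0.4815 -0.0269] high mean [ 0.4765 -0.0242]
70 0.1549 [0.4943 0.1409] low mean [0.4994 0.1358] high mean [0.4952 0.1384]
[0.66926717 0.14009664 0.23992151]
```

View pics/s8.png

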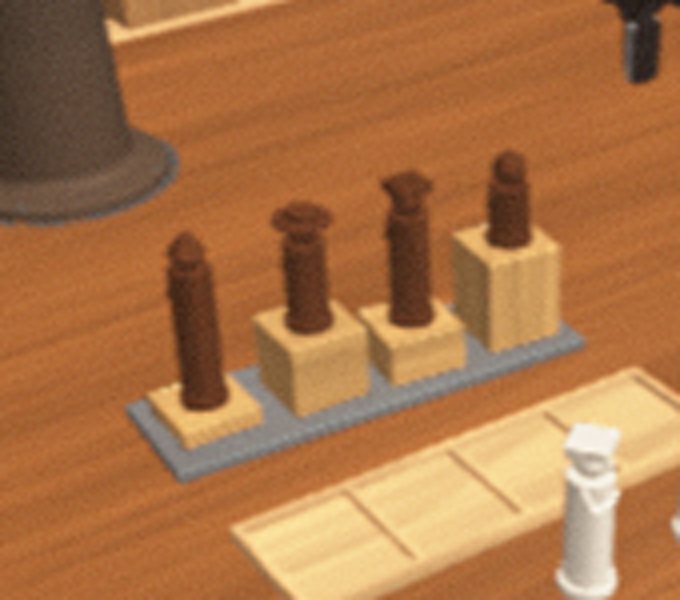

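The final picture shows all four figures upright and centred on their blocks, at (200,330), (305,270), (408,250) and (510,200). Heads are level at about 156 mm and the gripper is clear, so I'm handing in.

```bash
python3 -c "
from workcell import job
print(job.hand_in())"
```

```text
the job is handed in; nothing more can be done
None
```

All four figures stand released on their blocks (130 on 15, 110 on 35, 90 on 55, 70 on 75), upright and centred with heads level in the last picture, and the job is handed in; no verdict came back.

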